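# Tip a carton onto the photo spot

### The job

Tip over the gold carton that stands in the photo spot by pushing high with the fingertips on its big white label, which looks away from the free end of the spot, so that it falls and lies with that label up inside the yellow tape of the photo spot; then press the green camera button down and let it come up again. Never lift the carton, press the button only after the carton is lying down, and leave everything else on the table where it stands.

Things in the scene. Friction and masses are not known exactly. Their poses are not given: they have to be found in the camera images.
- carton: The gold carton with the white label: closed box 55 mm deep (its x), 85 mm wide (y), 165 mm high (z), about 0.25 kg. Origin at the centre of its underside, z up. It starts upright at the -x end of the photo spot, inside the tape. White labels: a big one on its -x face, a small one on top. Pushed on that face 110 mm or more above the table it tips over its lower +x edge, after about 0.32 rad; pushed low it slides.
- carton_mid (a point): Middle of the gold carton, half-way up: 82 mm above its underside. Once the carton lies down it is 27 mm above the table.
- foot_left (a point): Corner of the carton: lower end, +y side of its +x face (the face without label, to be lain on).
- foot_right (a point): Corner of the carton: lower end, -y side of its +x face.
- top_left (a point): Corner of the carton: upper end, +y side of its +x face.
- top_right (a point): Corner of the carton: upper end, -y side of its +x face.
- spot: Photo spot: rectangle of yellow tape 10 mm wide around a grey field, flat on the table, 280 mm long (its x) by 150 mm (y) over the tape's outer edges. Origin at its centre, on the table. The carton starts at its -x end and is to fall along its +x.
- shutter (a joint): Travel of the green camera button: 0 up, 0.006 m fully down. A spring brings it back; fully down takes 5 N. It must go at least 4.5 mm down.
- shutter_top (a point): Centre of the top face of the green round button, 36 mm across, in a low white housing fixed on the table; the top face is 22 mm above the table; pressed straight down.
- wax_tin: Yellow tin with a red lid, 80 mm across, 45 mm high, standing on the table, origin at the centre of its underside, z up. Leave it alone.
- spare_carton: A second gold carton, same size, with a brown panel and no white label, standing on the table, origin at the centre of its underside, z up. Leave it alone.
- shampoo: Blue bottle with orange cap, 64 mm across, 180 mm high, standing on the table, origin at the centre of its underside, z up. Leave it alone.
- coating_can: Red can, 66 mm across, 90 mm high, standing on the table, origin at the centre of its underside, z up. Leave it alone.
- applicator: Round grey foam-style applicator with an orange knob, 84 mm across, 60 mm high, standing on the table, origin at the centre of its underside, z up. Leave it alone.
There are look-alikes about, which are no part of the job. There is more than one size of the part that bears shutter; the job needs the middle-sized.

How it is judged:
On the way, in this order (a step that is already met when the one before it is completed fails the run):
1. the carton lies at rest, label up, inside the tape (height (world z) of each of foot_left, foot_right, top_left, top_right below 0.012 m and x of foot_left in the frame of spot between -0.14 and 0.14 m and y of foot_left in the frame of spot between -0.075 and 0.075 m and x of foot_right in the frame of spot between -0.14 and 0.14 m and y of foot_right in the frame of spot between -0.075 and 0.075 m and x of top_left in the frame of spot between -0.14 and 0.14 m and y of top_left in the frame of spot between -0.075 and 0.075 m and x of top_right in the frame of spot between -0.14 and 0.14 m and y of top_right in the frame of spot between -0.075 and 0.075 m and linear speed of carton below 0.02 m/s and angular speed of carton below 0.1 rad/s), for 0.2 s.
2. the green button is pressed down (value of joint shutter above 0.0045 m), for 0.05 s.
At the end, for the whole second after the job is handed in: The carton lies at rest flat, big label up: all four corners of its lower face are within 12 mm of the table and inside the outer edges of the yellow tape (280 x 150 mm); the button has been pressed at least 4.5 mm after that and has come up again (all of step 1 and value of joint shutter below 0.002 m); the robot touches nothing.
It fails at once if the carton is lifted (its middle more than 105 mm above the table, or more than 60 mm once it is lying) (height (world z) of carton_mid above 0.105 m or (angle between carton's own z axis and vertical above 1.45 rad and height (world z) of carton_mid above 0.06 m)).
It fails at once if the button is pressed while the carton is not lying down (value of joint shutter above 0.003 m and angle between carton's own z axis and vertical below 1.4 rad).
It fails at once if another thing on the table is moved by more than 25 mm or tipped (distance of any of wax_tin, spare_carton, shampoo, coating_can, applicator from where it was at the start of the episode above 0.025 m or angle between any of wax_tin, spare_carton, shampoo, coating_can, applicator's own z axis and vertical above 0.4 rad).
It also fails if it takes over 45 s, if anything falls off the work surface, if the arm or the gripper's body presses on something with over 40 N, if the wrist force passes 120 N, or if a joint passes its speed limit or range.

### The arm

A 6-joint arm with a two-finger parallel gripper is mounted at the origin on the work surface. World frame = base frame: x ahead of the robot, y to its left, z up, the work surface at z = 0. Lengths are in m, angles in rad, forces in N, time in s.
With the tool pointing down it reaches from about 0.35 to 0.925 m from the base axis. Payload 6.4 kg.
Tool frame: the origin (TCP) lies on the centre line of the jaws, within the pads' length; the fingertips stand robot.tcp_to_tips ahead of it and the grasp point (between the pads) lies 2 mm behind it (robot.tcp_to_tips is the distance from the TCP to the fingertips, in m); y points along the fingers, x is the direction in which the jaws open and shut, and the axes are right-handed (so a half turn about y gives the same grasp; the last joint's range is limited). The gripper opens to 94 mm and grips with 3 to 60 N. Pads are 16 mm wide; open, the fingers measure 119 mm over their backs; the gripper's body (75 mm by 177 mm) begins 78 mm behind the grasp point.
Start: joints at [-1.302, 0.245, 1.558, -0, 1.339, -0.174], TCP at [0.279, -0.587, 0.222] pointing down, gripper open.
Joint ranges: [-3.13, 3.13], [-1.02, 2.26], [0.13, 2.54], [-0.95, 4.09], [0.21, 2.88], [-2.74, 2.74]. Speed limits (rad/s): [2.57, 2.57, 3.14, 3.14, 3.14, 3.14].

### API

Orientations are given as a unit quaternion [x, y, z, w].
In Python, from cell import robot, cams gives the robot as it stands.
- The arm moves only by the tool play_rows, never from a script. Its argument "targets" is a list of rows, each an object with "fingers": the finger opening in m, from 0 to 0.094; "dp": the shift along the tool's x, y, z in m, a list of three; "delta_rot": the turn, a rotation vector about the tool's x, y, z in degrees, a list of three. A call has 1 to 12 rows; each row is the pose to reach, as a shift and turn from the pose measured when the call began, along the tool's axes at that moment; what a row does not reach only later rows make up. A row lasts 1/10 s, in which the tool goes at most 50 mm and 8.59 degrees, less where a joint would pass 70% of its speed; a pose out of reach is approached as far as the arm can. A call with a gripper value outside its range is refused whole. The fingers move at their own pace and stop on an object; "grip_force" is the grip in N (left out, the last holds). Time passes only in rows, so rows that repeat a pose let the fingers close. It gives the time, the measured TCP pose, the force and the opening at its end, in the units of the state.
- robot.observe(): the state, without advancing time (a new reading comes with each control period).
- cams.read_camera(name): name is "side" or "top"; returns a dict with "image" (480x640x3 uint8, red, green, blue), "fovy" (degrees; the focal length in pixels is half the picture's height over the tangent of half this angle, whatever the lens; pixels are square), "cx", "cy" (the principal point, pixels), "cam_to_world" (4x4, takes a point from camera to world coordinates). Camera axes: x right, y up, looking along -z (the intrinsics and any distortion apply to the point x, -y, -z); pixel columns grow to the right and rows downward; lengths in m; the calibration is good to about 2 mm. A picture is of the moment at which its call begins. There is no depth.
- robot.sign_off(): hands the job in, once; it reports no verdict.
The state is a dict: "time_s": time; "joint_pos": joint angles; "dq": joint speeds; "tau": joint torques, N m; "eef_pos": TCP position; "ee_rot": TCP orientation; "contact_force": force on the tool from outside, world axes, zero at the start; "moment": the same for the moment, N m; "width": finger opening in m.
Only numpy, scipy, OpenCV 4.12 (cv2) and the standard library are available. Lean on these libraries where they do the work, as an engineer would, in place of code of your own. Each camera call takes 0.05 s, during which the arm holds its last target.

## Working session

There is one attempt and no reset: what is moved stays moved. The work goes in short steps, Python scripts to look and compute and a tool call to move; the robot and the scene stay as the last step left them, time stands still between calls to the robot, and variables do not carry over. Pictures are saved under pics/ and viewed, and the job is handed in when it is done.

Besides the shell and the picture viewer there is one more tool, called after ">>>" by a JSON object that holds its "fn" and its "kwargs". play_rows: Moves the arm, as the interface text tells. Its arguments: {"type":"object","properties":{"targets":{"type":"array","items":{"type":"object","properties":{"fingers":{"type":"number"},"dp":{"type":"array","items":{"type":"number"}},"delta_rot":{"type":"array","items":{"type":"number"}}}}},"grip_force":{"type":"number"}},"required":["targets"]}

```bash
mkdir -p pics; ls; python3 - <<'E'
from cell import robot, cams
import cv2
print(robot.observe(), robot.tcp_to_tips)
for n in("side","top"):
    r=cams.read_camera(n); cv2.imwrite(f"pics/{n}0.png",r["image"][:,:,::-1]); print({k:v for k,v in r.items() if k!="image"})
E
```

```text
pics
{'time_s': 0.0, 'joint_pos': array([-1.30207145e+00,  2.45790954e-01,  1.55899217e+00,  1.09973119e-05,
        1.33867403e+00, -1.74096947e-01]), 'dq': array([ 1.44674392e-03,  4.06695619e-05,  1.17174168e-03, -2.40505294e-04,
       -1.23857399e-03, -1.30849798e-03]), 'tau': array([ 1.18377477e-03, -4.15824437e+01, -3.14604878e+01,  6.85617328e-02,
        3.31529137e-02, -1.38710948e-04]), 'eef_pos': array([ 0.27837889, -0.58675622,  0.22137185]), 'ee_rot': array([-0.59715035,  0.37847683, -0.37750662,  0.59804306]), 'contact_force': array([ 0.08753242,  0.78392703, -0.45376756]), 'moment': array([-0.04056256,  0.06937478, -0.04616862]), 'width': 0.09400077964448708} 0.017
{'fovy': 56.63195502969018, 'cx': 317.0367424118275, 'cy': 240.62659067493362, 'cam_to_world': array([[ 0.99764533,  0.03148468, -0.06093043,  0.46137274],
       [-0.0674858 ,  0.60901479, -0.79028264, -0.94465835],
       [ 0.01222574,  0.79253372,  0.60970553,  0.84903318],
       [ 0.        ,  0.        ,  0.        ,  1.        ]])}
{'fovy': 47.72488301712987, 'cx': 326.9599287780762, 'cy': 253.02455470827053, 'cam_to_world': array([[ 0.03348266,  0.97782064, -0.20675034,  0.23868713],
       [-0.99942904,  0.03369512, -0.0024946 , -0.01465761],
       [ 0.0045272 ,  0.20671582,  0.97839055,  1.59164108],
       [ 0.        ,  0.        ,  0.        ,  1.        ]])}
```

View pics/side0.png

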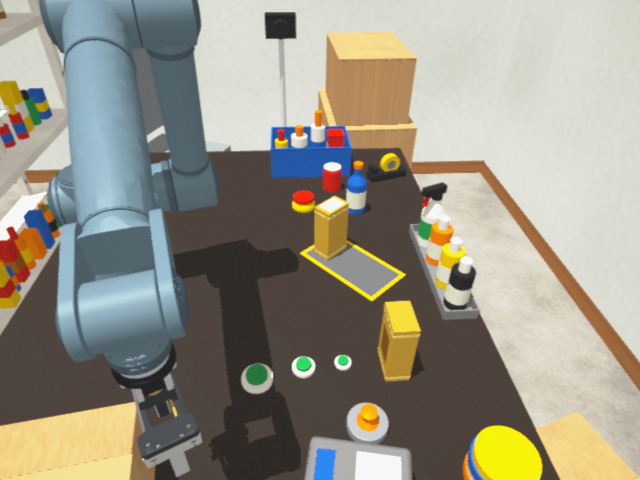

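View pics/top0.png

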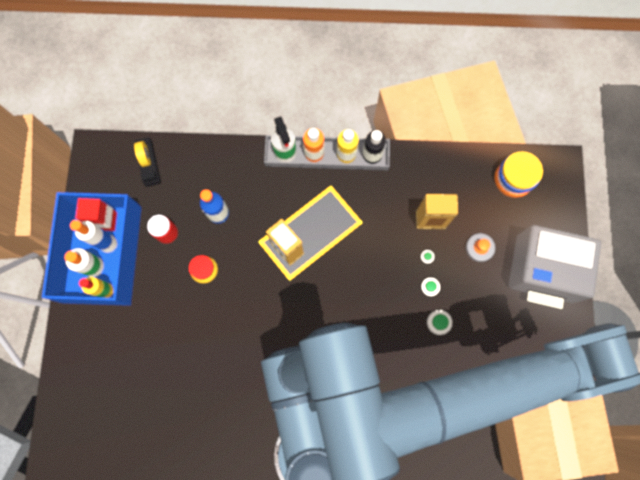

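The top view shows the gold carton with the white top label at (284,240) inside the spot, and the spare carton at (437,212). There are three buttons: large (440,322), middle (431,287) and small (428,257). The job wants the middle-sized one with a 36 mm cap, so I'll measure them and check enlarged crops.

```bash
cat > h.py <<'E'
import numpy as np, cv2
from cell import robot, cams
def ray(c,u,v):
    f=240/np.tan(np.radians(c["fovy"])/2); M=c["cam_to_world"]
    d=M[:3,:3]@np.array([(u-c["cx"])/f,-(v-c["cy"])/f,-1.]); return M[:3,3],d
def plane(c,u,v,z):
    o,d=ray(c,u,v); return o+d*(z-o[2])/d[2]
def proj(c,p):
    f=240/np.tan(np.radians(c["fovy"])/2); M=c["cam_to_world"]
    q=M[:3,:3].T@(np.asarray(p)-M[:3,3]); return np.array([c["cx"]-f*q[0]/q[2],c["cy"]+f*q[1]/q[2]])
E
python3 - <<'E'
from h import *
for n in("side","top"):
    c=cams.read_camera(n); im=c["image"]; hsv=cv2.cvtColor(im,cv2.COLOR_RGB2HSV)
    g=cv2.inRange(hsv,(55,100,50),(90,255,255))
    N,l,s,ce=cv2.connectedComponentsWithStats(g)
    for i in range(1,N):
        if s[i,4]>40:
            a=plane(c,s[i,0]-.5,ce[i][1],.022);b=plane(c,s[i,0]+s[i,2]-.5,ce[i][1],.022)
            print(n,ce[i].round(1),s[i],plane(c,*ce[i],.022).round(4),"diam",np.linalg.norm(a-b).round(4))
    y=cv2.inRange(hsv,(25,150,150),(33,255,255))
    cs,_=cv2.findContours(y,cv2.RETR_EXTERNAL,cv2.CHAIN_APPROX_NONE)
    for k in cs:
        if cv2.contourArea(k)>1000:
            h=cv2.convexHull(k); q=cv2.approxPolyDP(h,6,True)[:,0]
            print(n,"tape?",[(tuple(p.tolist()),plane(c,*p,0)[:2].round(4).tolist()) for p in q])
    box=(290,180,430,400) if n=="side" else (240,180,460,340)
    x0,y0,x1,y1=box
    cv2.imwrite(f"pics/{n}_crop.png",cv2.resize(im[y0:y1,x0:x1],None,fx=(2.7 if n=="side" else 3.6),fy=(2.7 if n=="side" else 3.6),interpolation=cv2.INTER_CUBIC)[:,:,::-1])
E
```

```text
side [ 32.8 111. ] [ 25  98  16  27 213] [-0.7497  1.2157  0.022 ] diam 0.0753
side [424.1 229.5] [419 219  12  21 172] [0.886  0.1673 0.022 ] diam 0.0382
side [342.6 359.8] [338 355  10  10  79] [ 0.572  -0.3167  0.022 ] diam 0.0226
side [303.2 363.6] [297 357  14  14 162] [ 0.4827 -0.3218  0.022 ] diam 0.0313
side [256.2 374.2] [246 364  21  21 341] [ 0.3789 -0.3439  0.022 ] diam 0.0458
side tape? [((478, 434), [0.8261, -0.4961]), ((491, 426), [0.8587, -0.481]), ((519, 432), [0.9105, -0.497]), ((539, 455), [0.9293, -0.5451]), ((540, 476), [0.9129, -0.5837]), ((489, 479), [0.8155, -0.583]), ((475, 457), [0.8038, -0.5413])]
top [285.1 153.2] [274 146  21  12 105] [0.8795 0.1286 0.022 ] diam 0.0646
top [ 94.  266.3] [ 86 255  13  20  89] [0.507  0.6715 0.022 ] diam 0.0381
top [104.8 289.6] [ 99 281  10  16  67] [0.4395 0.6318 0.022 ] diam 0.029
top [430.7 285.8] [426 282  10   9  71] [ 0.483  -0.3168  0.022 ] diam 0.0292
top [440.  321.6] [433 315  15  14 165] [ 0.3796 -0.3432  0.022 ] diam 0.0433
top tape? [((526, 152), [0.9191, -0.6218]), ((542, 171), [0.858, -0.6688]), ((519, 187), [0.8033, -0.5953]), ((504, 166), [0.8703, -0.5513])]
```

View pics/side_crop.png

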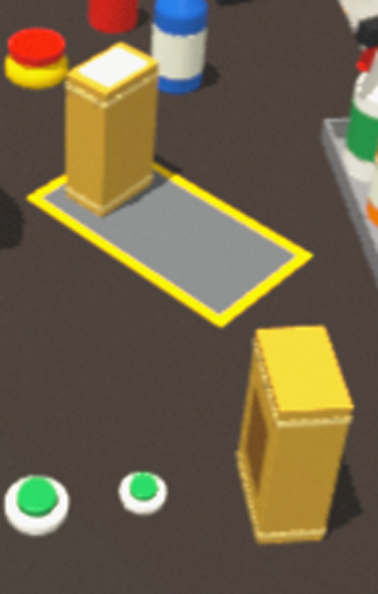

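View pics/top_crop.png

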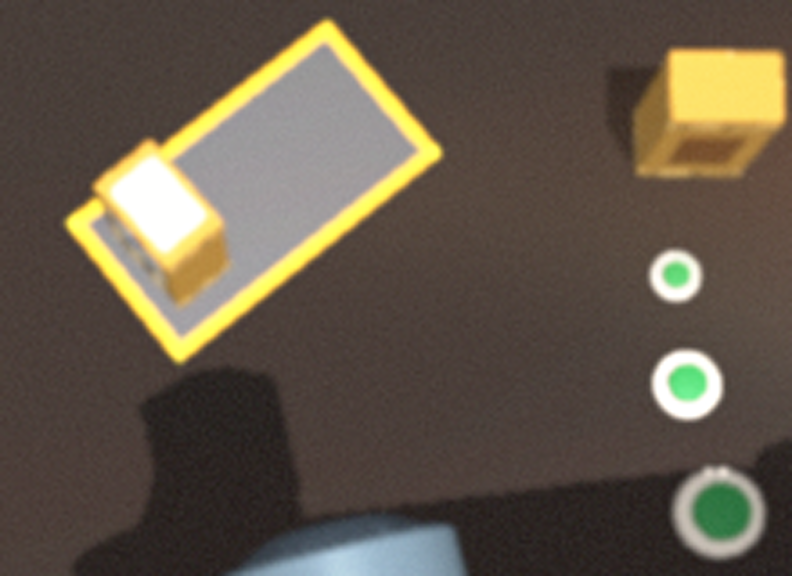

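```bash
python3 - <<'E'
from h import *
for n,box in(("side",(292,225,410,302)),("top",(252,180,370,285))):
    c=cams.read_camera(n); im=c["image"]; x0,y0,x1,y1=box
    hsv=cv2.cvtColor(im,cv2.COLOR_RGB2HSV)
    m=cv2.inRange(hsv,(22,150,150),(35,255,255)); gold=m.copy()
    k=np.zeros_like(m);k[y0:y1,x0:x1]=m[y0:y1,x0:x1]
    p=cv2.findNonZero(k); h=cv2.convexHull(p)
    for e in (4,6,8):
        q=cv2.approxPolyDP(h,e,True)[:,0]
        print(n,e,[(t.tolist(),plane(c,*t,0)[:2].round(4).tolist()) for t in q])
    bx=(305,190,360,220) if n=="side" else (262,215,312,265)
    w=cv2.inRange(hsv,(0,0,190),(180,90,255)); k=np.zeros_like(w); k[bx[1]:bx[3],bx[0]:bx[2]]=w[bx[1]:bx[3],bx[0]:bx[2]]
    N,l,s,ce=cv2.connectedComponentsWithStats(k); i=1+s[1:,4].argmax()
    P=np.argwhere(l==i)[:,::-1].astype(np.float32)
    W=np.array([plane(c,u,v,.165)[:2] for u,v in P],np.float32)
    r=cv2.minAreaRect(W); print(n,"label",ce[i],plane(c,*ce[i],.165),r)
E
```

```text
side 4 [([409, 301], [0.7734, -0.1203]), ([370, 300], [0.6699, -0.1109]), ([300, 252], [0.491, 0.1022]), ([314, 244], [0.5357, 0.1392]), ([346, 240], [0.6372, 0.1544]), ([404, 273], [0.785, -0.0089])]
side 6 [([409, 301], [0.7734, -0.1203]), ([370, 300], [0.6699, -0.1109]), ([300, 252], [0.491, 0.1022]), ([346, 240], [0.6372, 0.1544]), ([404, 273], [0.785, -0.0089])]
side 8 [([409, 301], [0.7734, -0.1203]), ([370, 300], [0.6699, -0.1109]), ([300, 252], [0.491, 0.1022]), ([346, 240], [0.6372, 0.1544]), ([404, 273], [0.785, -0.0089])]
side label [331.26341463 204.41463415] [0.58107741 0.10688891 0.165     ] ((0.5811399221420288, 0.10751542448997498), (0.06468148529529572, 0.045492853969335556), 42.95644760131836)
top 4 [([362, 221], [0.678, -0.1136]), ([290, 280], [0.4895, 0.0962]), ([258, 242], [0.6018, 0.198]), ([330, 185], [0.7894, -0.0128])]
top 6 [([362, 221], [0.678, -0.1136]), ([290, 280], [0.4895, 0.0962]), ([258, 242], [0.6018, 0.198]), ([330, 185], [0.7894, -0.0128])]
top 8 [([362, 221], [0.678, -0.1136]), ([290, 280], [0.4895, 0.0962]), ([258, 242], [0.6018, 0.198]), ([330, 185], [0.7894, -0.0128])]
top label [283.54823529 236.15058824] [0.58273157 0.10787376 0.165     ] ((0.5829752683639526, 0.10809680819511414), (0.06742681562900543, 0.04759717732667923), 43.15910339355469)
```

```bash
cat >> h.py <<'E'
from scipy.spatial.transform import Rotation as R
def target(yaw):  # tool x at yaw deg, tool y = down
    a=np.radians(yaw); x=np.array([np.cos(a),np.sin(a),0]); y=np.array([0,0,-1.]); return R.from_matrix(np.c_[x,y,np.cross(x,y)])
def delta(p,yaw):
    s=robot.observe(); R0=R.from_quat(s["ee_rot"])
    print("joints",s["joint_pos"].round(3)); print("pos",s["eef_pos"].round(4)); print("axes",R0.as_matrix().round(3).tolist(),"xyaw",np.degrees(np.arctan2(*R0.as_matrix()[[1,0],0])).round(2),"width",s["width"])
    for yw in (yaw,yaw+180):
        print(yw,"dp",R0.inv().apply(np.array(p)-s["eef_pos"]).round(4),"rot",np.degrees((R0.inv()*target(yw)).as_rotvec()).round(2))
E
python3 - <<'E'
from h import *
delta([.535,.155,.25],43)
c=cams.read_camera("top")
for nm,u,v,z in (("tin",203,268,.045),("shampoo",208,196,.18),("can",158,228,.09),("spare",437,204,.165)): print(nm,plane(c,u,v,z).round(3))
E
```

```text
joints [-1.302  0.245  1.558  0.     1.339 -0.174]
pos [ 0.2785 -0.5871  0.2221]
axes [[0.428, -0.0, 0.904], [-0.904, 0.001, 0.428], [-0.001, -1.0, 0.0]] xyaw -64.63 width 0.09409635991262207
43 dp [-0.5606 -0.0275  0.5498] rot [-4.0000e-02 -1.0763e+02 -2.0000e-02]
223 dp [-0.5606 -0.0275  0.5498] rot [ 2.000e-02  7.237e+01 -4.000e-02]
tin [0.509 0.346 0.045]
shampoo [0.684 0.317 0.18 ]
can [0.612 0.473 0.09 ]
spare [ 0.688 -0.308  0.165]
```

>>> {"fn": "play_rows", "kwargs": {"targets": [{"dp": [-0.28, -0.03, 0.27], "delta_rot": [0, -54, 0], "fingers": 0.03}, {"dp": [-0.28, -0.03, 0.27], "delta_rot": [0, -54, 0], "fingers": 0.03}, {"dp": [-0.28, -0.03, 0.27], "delta_rot": [0, -54, 0], "fingers": 0.03}, {"dp": [-0.28, -0.03, 0.27], "delta_rot": [0, -54, 0], "fingers": 0.03}, {"dp": [-0.28, -0.03, 0.27], "delta_rot": [0, -54, 0], "fingers": 0.03}, {"dp": [-0.28, -0.03, 0.27], "delta_rot": [0, -54, 0], "fingers": 0.03}, {"dp": [-0.28, -0.03, 0.27], "delta_rot": [0, -54, 0], "fingers": 0.03}, {"dp": [-0.28, -0.03, 0.27], "delta_rot": [0, -54, 0], "fingers": 0.03}]}}

```text
time_s: 1.15
eef_pos: [0.4028, -0.2162, 0.2528]
ee_rot: [-0.704, 0.065, -0.065, 0.704]
contact_force: [0.9, -0.4, 0.2]
width: 0.0335
```

```bash
python3 - <<'E'
from h import *
delta([.535,.155,.25],43)
E
```

```text
joints [-7.420e-01 -2.550e-01  2.000e+00  1.000e-03  1.396e+00 -5.580e-01]
pos [ 0.4028 -0.2162  0.2528]
axes [[0.983, 0.001, 0.183], [-0.183, 0.0, 0.983], [0.001, -1.0, 0.0]] xyaw -10.55 width 0.033515818534666446
43 dp [0.062  0.0029 0.3891] rot [ 1.000e-02 -5.355e+01  4.000e-02]
223 dp [0.062  0.0029 0.3891] rot [-5.0000e-02  1.2645e+02  1.0000e-02]
```

>>> {"fn": "play_rows", "kwargs": {"targets": [{"dp": [0.062, 0.003, 0.389], "delta_rot": [0, -53.5, 0], "fingers": 0.03}, {"dp": [0.062, 0.003, 0.389], "delta_rot": [0, -53.5, 0], "fingers": 0.03}, {"dp": [0.062, 0.003, 0.389], "delta_rot": [0, -53.5, 0], "fingers": 0.03}, {"dp": [0.062, 0.003, 0.389], "delta_rot": [0, -53.5, 0], "fingers": 0.03}, {"dp": [0.062, 0.003, 0.389], "delta_rot": [0, -53.5, 0], "fingers": 0.03}, {"dp": [0.062, 0.003, 0.389], "delta_rot": [0, -53.5, 0], "fingers": 0.03}, {"dp": [0.062, 0.003, 0.389], "delta_rot": [0, -53.5, 0], "fingers": 0.03}, {"dp": [0.062, 0.003, 0.389], "delta_rot": [0, -53.5, 0], "fingers": 0.03}, {"dp": [0.062, 0.003, 0.389], "delta_rot": [0, -53.5, 0], "fingers": 0.03}, {"dp": [0.062, 0.003, 0.389], "delta_rot": [0, -53.5, 0], "fingers": 0.03}]}}

```text
time_s: 2.15
eef_pos: [0.5348, 0.1555, 0.2496]
ee_rot: [0.658, 0.259, -0.26, -0.658]
contact_force: [-0.3, -0.2, -0.4]
width: 0.0299
```

```bash
python3 - <<'E'
from h import *
delta([.535,.155,.152],43)
c=cams.read_camera("side"); cv2.imwrite("pics/side1.png",cv2.resize(c["image"][100:340,220:480],None,fx=2.3,fy=2.3)[:,:,::-1])
E
```

```text
joints [ 0.08   0.005  1.771 -0.     1.366 -0.672]
pos [0.5348 0.1555 0.2496]
axes [[0.731, 0.0, -0.683], [0.683, -0.0, 0.731], [-0.0, -1.0, -0.0]] xyaw 43.06 width 0.02985758804809648
43 dp [-0.0002  0.0976 -0.0005] rot [ 0.02  0.06 -0.01]
223 dp [-0.0002  0.0976 -0.0005] rot [-2.0000e-02 -1.7994e+02 -3.0000e-02]
```

View pics/side1.png

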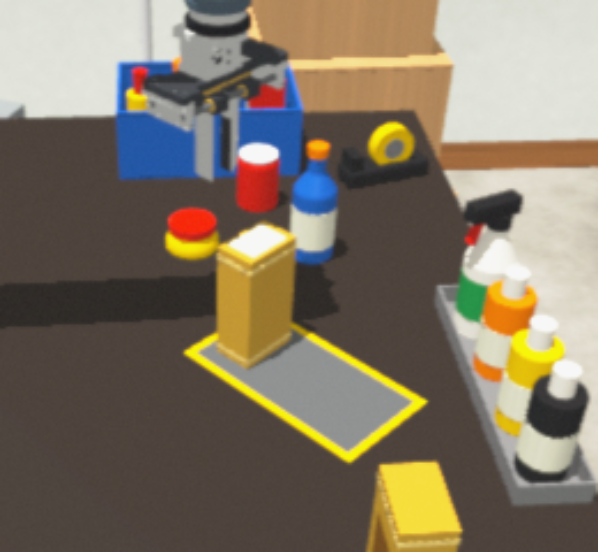

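The gripper is behind the label side of the carton, open 30 mm and lined up. I'll lower it to fingertip height of about 0.135 m and come up to the face.

>>> {"fn": "play_rows", "kwargs": {"targets": [{"dp": [0, 0.05, 0], "delta_rot": [0, 0, 0], "fingers": 0.03}, {"dp": [0, 0.098, 0], "delta_rot": [0, 0, 0], "fingers": 0.03}, {"dp": [0, 0.098, 0], "delta_rot": [0, 0, 0], "fingers": 0.03}, {"dp": [0, 0.098, -0.01], "delta_rot": [0, 0, 0], "fingers": 0.03}, {"dp": [0, 0.098, -0.02], "delta_rot": [0, 0, 0], "fingers": 0.03}, {"dp": [0, 0.098, -0.025], "delta_rot": [0, 0, 0], "fingers": 0.03}, {"dp": [0, 0.098, -0.03], "delta_rot": [0, 0, 0], "fingers": 0.03}, {"dp": [0, 0.098, -0.035], "delta_rot": [0, 0, 0], "fingers": 0.03}, {"dp": [0, 0.098, -0.04], "delta_rot": [0, 0, 0], "fingers": 0.03}]}}

```text
time_s: 3.1
eef_pos: [0.5626, 0.1251, 0.1523]
ee_rot: [0.658, 0.259, -0.259, -0.658]
contact_force: [-0.2, 0.5, 0.7]
width: 0.0302
```

```bash
python3 - <<'E'
from h import *
print(robot.observe()["contact_force"])
c=cams.read_camera("side"); cv2.imwrite("pics/side2.png",cv2.resize(c["image"][150:320,270:430],None,fx=3.5,fy=3.5)[:,:,::-1])
E
```

```text
[-0.20747917  0.50789318  0.69052606]
```

View pics/side2.png

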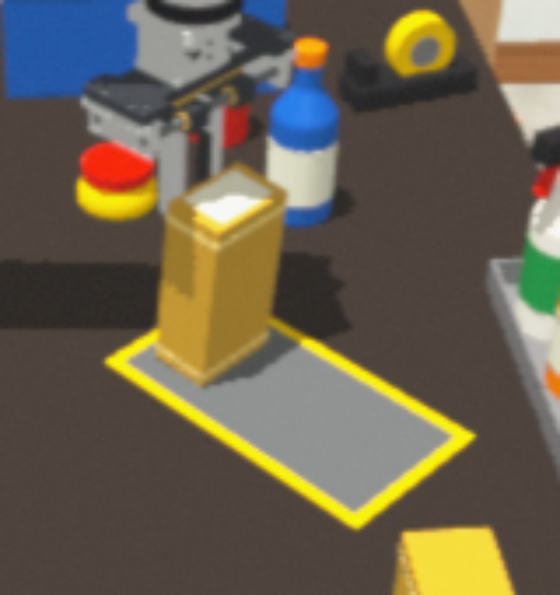

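The carton is starting to tip, and its foot hasn't moved. I'll keep pushing.

>>> {"fn": "play_rows", "kwargs": {"targets": [{"dp": [0, 0, -0.008], "delta_rot": [0, 0, 0], "fingers": 0.03}, {"dp": [0, 0, -0.016], "delta_rot": [0, 0, 0], "fingers": 0.03}, {"dp": [0, 0, -0.024], "delta_rot": [0, 0, 0], "fingers": 0.03}, {"dp": [0, 0, -0.032], "delta_rot": [0, 0, 0], "fingers": 0.03}, {"dp": [0, 0, -0.04], "delta_rot": [0, 0, 0], "fingers": 0.03}, {"dp": [0, 0, -0.046], "delta_rot": [0, 0, 0], "fingers": 0.03}, {"dp": [0, 0, -0.05], "delta_rot": [0, 0, 0], "fingers": 0.03}, {"dp": [0, 0, -0.05], "delta_rot": [0, 0, 0], "fingers": 0.03}, {"dp": [0, 0, -0.05], "delta_rot": [0, 0, 0], "fingers": 0.03}, {"dp": [0, 0, -0.05], "delta_rot": [0, 0, 0], "fingers": 0.03}]}}

```text
time_s: 4.15
eef_pos: [0.5968, 0.0883, 0.1521]
ee_rot: [0.658, 0.259, -0.259, -0.658]
contact_force: [-0.3, -0.5, -0.9]
width: 0.0302
```

```bash
python3 - <<'E'
from h import *
print(robot.observe()["contact_force"])
c=cams.read_camera("side"); cv2.imwrite("pics/side3.png",cv2.resize(c["image"][150:320,270:430],None,fx=3.5,fy=3.5)[:,:,::-1])
E
```

```text
[-0.26774406 -0.46091508 -0.8805888 ]
```

View pics/side3.png

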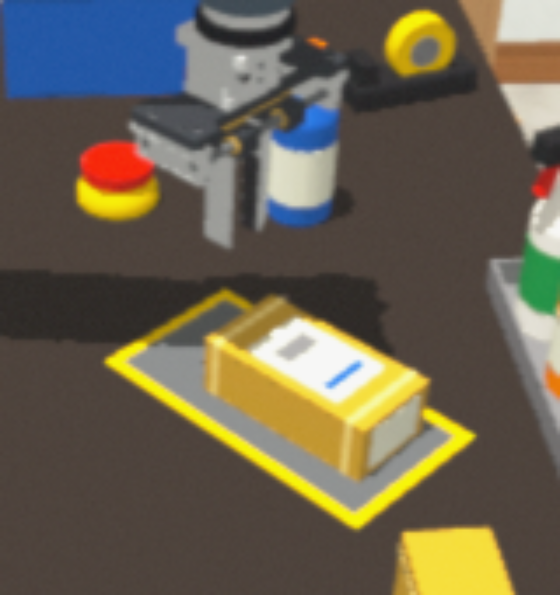

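The carton now lies label up, with its side faces at about (300,400) in the crop and grey field visible around it inside the tape. I'll retreat upwards, close the fingers and move over the button.

```bash
python3 - <<'E'
from h import *
delta([.483,-.319,.20],-20)
E
```

```text
joints [-4.100e-02  2.090e-01  1.735e+00 -1.000e-03  1.197e+00 -7.900e-01]
pos [0.5968 0.0883 0.1522]
axes [[0.732, 0.001, -0.682], [0.682, -0.001, 0.732], [0.0, -1.0, -0.001]] xyaw 42.97 width 0.030015993927573495
-20 dp [-0.3609 -0.0477 -0.2205] rot [5.000e-02 6.297e+01 6.000e-02]
160 dp [-0.3609 -0.0477 -0.2205] rot [ 6.0000e-02 -1.1703e+02 -6.0000e-02]
```

>>> {"fn": "play_rows", "kwargs": {"targets": [{"dp": [0, -0.045, 0], "delta_rot": [0, 0, 0], "fingers": 0}, {"dp": [-0.361, -0.048, -0.22], "delta_rot": [0, 63, 0], "fingers": 0}, {"dp": [-0.361, -0.048, -0.22], "delta_rot": [0, 63, 0], "fingers": 0}, {"dp": [-0.361, -0.048, -0.22], "delta_rot": [0, 63, 0], "fingers": 0}, {"dp": [-0.361, -0.048, -0.22], "delta_rot": [0, 63, 0], "fingers": 0}, {"dp": [-0.361, -0.048, -0.22], "delta_rot": [0, 63, 0], "fingers": 0}, {"dp": [-0.361, -0.048, -0.22], "delta_rot": [0, 63, 0], "fingers": 0}, {"dp": [-0.361, -0.048, -0.22], "delta_rot": [0, 63, 0], "fingers": 0}, {"dp": [-0.361, -0.048, -0.22], "delta_rot": [0, 63, 0], "fingers": 0}, {"dp": [-0.361, -0.048, -0.22], "delta_rot": [0, 63, 0], "fingers": 0}, {"dp": [-0.361, -0.048, -0.22], "delta_rot": [0, 63, 0], "fingers": 0}, {"dp": [-0.361, -0.048, -0.22], "delta_rot": [0, 63, 0], "fingers": 0}]}}

```text
time_s: 5.4
eef_pos: [0.4825, -0.3183, 0.2001]
ee_rot: [-0.696, 0.123, -0.123, 0.696]
contact_force: [-0.5, 0.3, 0.0]
width: 0.0006
```

```bash
python3 - <<'E'
from h import *
delta([.483,-.319,.060],-20)
for n,b in(("top",(240,170,480,350)),("side",(220,200,430,400))):
    c=cams.read_camera(n); x0,y0,x1,y1=b; k=3 if n=="top" else 2.8
    cv2.imwrite(f"pics/{n}4.png",cv2.resize(c["image"][y0:y1,x0:x1],None,fx=k,fy=k,interpolation=cv2.INTER_CUBIC)[:,:,::-1])
E
```

```text
joints [-7.800e-01  9.900e-02  1.766e+00  1.000e-03  1.276e+00 -4.300e-01]
pos [ 0.4825 -0.3183  0.2001]
axes [[0.939, 0.001, 0.343], [-0.343, 0.0, 0.939], [0.001, -1.0, 0.0]] xyaw -20.05 width 0.0005504512472016857
-20 dp [ 0.0006  0.1401 -0.0005] rot [-0.03 -0.05  0.05]
160 dp [ 0.0006  0.1401 -0.0005] rot [-8.0000e-02  1.7995e+02 -4.0000e-02]
```

View pics/top4.png

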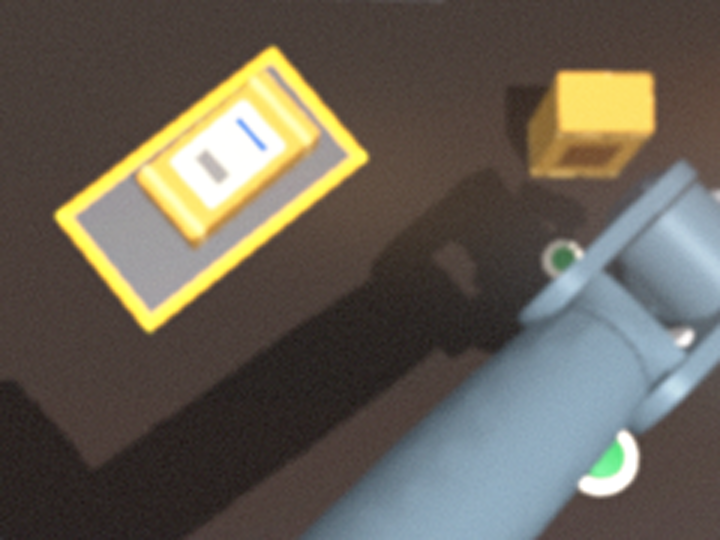

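View pics/side4.png

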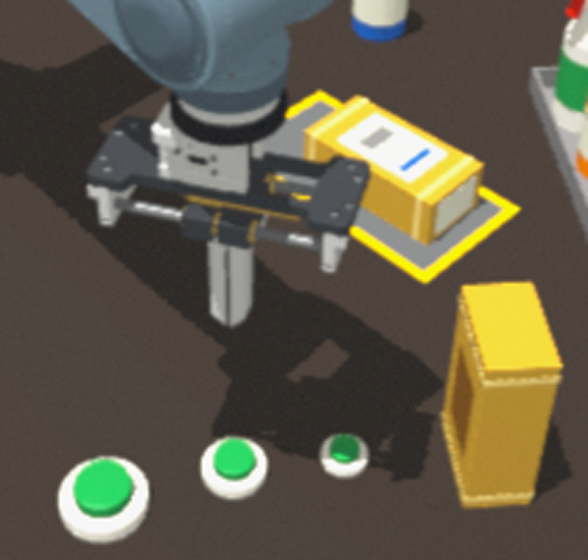

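The carton lies well inside the tape in both views, and the closed fingertips are over the middle button (its cap is at (235,460) in the side crop). I'll descend now.

>>> {"fn": "play_rows", "kwargs": {"targets": [{"dp": [0, 0.05, 0], "delta_rot": [0, 0, 0], "fingers": 0}, {"dp": [0, 0.1, 0], "delta_rot": [0, 0, 0], "fingers": 0}, {"dp": [0, 0.14, 0], "delta_rot": [0, 0, 0], "fingers": 0}, {"dp": [0, 0.153, 0], "delta_rot": [0, 0, 0], "fingers": 0}, {"dp": [0, 0.153, 0], "delta_rot": [0, 0, 0], "fingers": 0}]}}

```text
time_s: 6.0
eef_pos: [0.4825, -0.3154, 0.0456]
ee_rot: [-0.696, 0.123, -0.121, 0.697]
contact_force: [0.5, -1.4, -0.4]
width: 0.0008
```

```bash
python3 - <<'E'
from h import *
delta([.483,-.319,.033],-20)
c=cams.read_camera("side")
cv2.imwrite("pics/side5.png",cv2.resize(c["image"][320:400,240:360],None,fx=5,fy=5,interpolation=cv2.INTER_CUBIC)[:,:,::-1])
E
```

```text
joints [-7.760e-01  3.030e-01  1.844e+00  1.000e-03  9.980e-01 -4.300e-01]
pos [ 0.4825 -0.3154  0.0456]
axes [[0.941, -0.002, 0.34], [-0.34, 0.003, 0.941], [-0.003, -1.0, 0.002]] xyaw -19.85 width 0.00077193561142831
-20 dp [ 0.0017  0.0125 -0.0032] rot [-0.11  0.15 -0.15]
160 dp [ 0.0017  0.0125 -0.0032] rot [  -0.24 -179.85    0.18]
```

View pics/side5.png

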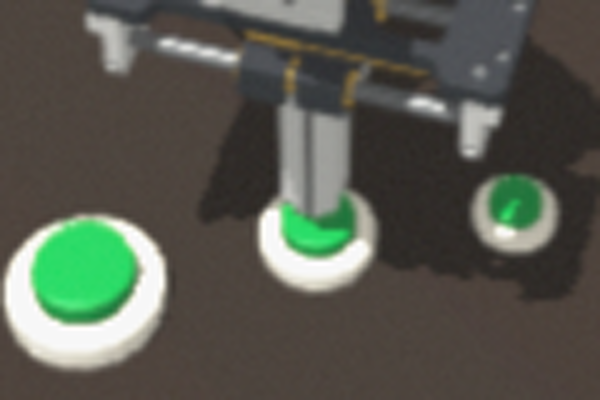

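>>> {"fn": "play_rows", "kwargs": {"targets": [{"dp": [0.002, 0, -0.004], "delta_rot": [0, 0, 0], "fingers": 0}, {"dp": [0.002, 0.004, -0.004], "delta_rot": [0, 0, 0], "fingers": 0}, {"dp": [0.002, 0.007, -0.004], "delta_rot": [0, 0, 0], "fingers": 0}, {"dp": [0.002, 0.01, -0.004], "delta_rot": [0, 0, 0], "fingers": 0}, {"dp": [0.002, 0.012, -0.004], "delta_rot": [0, 0, 0], "fingers": 0}, {"dp": [0.002, 0.013, -0.004], "delta_rot": [0, 0, 0], "fingers": 0}, {"dp": [0.002, 0.013, -0.004], "delta_rot": [0, 0, 0], "fingers": 0}]}}

```text
time_s: 6.75
eef_pos: [0.4847, -0.3218, 0.0353]
ee_rot: [0.697, -0.121, 0.123, -0.696]
contact_force: [1.0, 0.7, 4.0]
width: 0.0003
```

```bash
python3 - <<'E'
from h import *
print(robot.observe()["contact_force"])
delta([.483,-.319,.033],-20)
c=cams.read_camera("side")
cv2.imwrite("pics/side6.png",cv2.resize(c["image"][320:400,240:360],None,fx=5,fy=5,interpolation=cv2.INTER_CUBIC)[:,:,::-1])
E
```

```text
[1.01141625 0.724585   3.98255746]
joints [-7.810e-01  3.280e-01  1.835e+00  1.000e-03  9.760e-01 -4.350e-01]
pos [ 0.4847 -0.3218  0.0353]
axes [[0.94, 0.002, 0.34], [-0.34, -0.001, 0.941], [0.002, -1.0, -0.0]] xyaw -19.86 width 0.0002842399275509715
-20 dp [-0.0026  0.0023  0.0021] rot [0.03 0.14 0.14]
160 dp [-0.0026  0.0023  0.0021] rot [ 2.2000e-01 -1.7986e+02 -4.0000e-02]
```

View pics/side6.png

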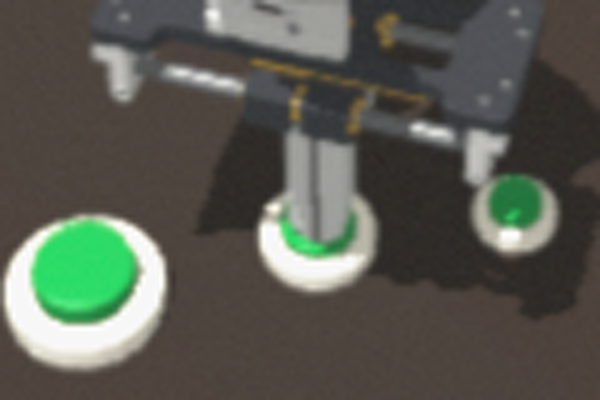

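The force is 4 N at about 3.7 mm of travel. I'll press further to the stop, hold briefly, then raise.

>>> {"fn": "play_rows", "kwargs": {"targets": [{"dp": [0, 0.002, 0], "delta_rot": [0, 0, 0], "fingers": 0}, {"dp": [0, 0.004, 0], "delta_rot": [0, 0, 0], "fingers": 0}, {"dp": [0, 0.004, 0], "delta_rot": [0, 0, 0], "fingers": 0}, {"dp": [0, 0.004, 0], "delta_rot": [0, 0, 0], "fingers": 0}]}}

```text
time_s: 7.2
eef_pos: [0.4848, -0.3219, 0.033]
ee_rot: [0.697, -0.121, 0.122, -0.696]
contact_force: [-3.9, 2.9, 15.6]
width: 0.0004
```

```bash
python3 - <<'E'
from h import *
s=robot.observe(); print(s["contact_force"],s["eef_pos"])
c=cams.read_camera("side")
cv2.imwrite("pics/side7.png",cv2.resize(c["image"][320:400,240:360],None,fx=5,fy=5,interpolation=cv2.INTER_CUBIC)[:,:,::-1])
E
```

```text
[-3.91228925  2.9083973  15.58462046] [ 0.4848406  -0.32192151  0.03301717]
```

View pics/side7.png

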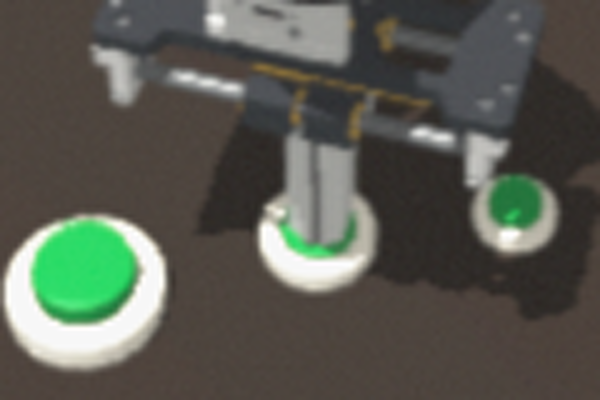

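The stop was reached at 15.6 N with the tips at z=0.016, which is the full 6 mm of travel. Now I'll raise the arm and check.

>>> {"fn": "play_rows", "kwargs": {"targets": [{"dp": [0, -0.05, 0], "delta_rot": [0, 0, 0], "fingers": 0}, {"dp": [0, -0.1, 0], "delta_rot": [0, 0, 0], "fingers": 0}, {"dp": [0, -0.15, 0], "delta_rot": [0, 0, 0], "fingers": 0}, {"dp": [0, -0.18, 0], "delta_rot": [0, 0, 0], "fingers": 0}, {"dp": [0, -0.18, 0], "delta_rot": [0, 0, 0], "fingers": 0}, {"dp": [0, -0.18, 0], "delta_rot": [0, 0, 0], "fingers": 0}]}}

```text
time_s: 7.85
eef_pos: [0.4843, -0.3215, 0.2124]
ee_rot: [0.697, -0.122, 0.122, -0.696]
contact_force: [-0.0, -0.1, -0.2]
width: 0.0003
```

```bash
python3 - <<'E'
from h import *
print(robot.observe()["contact_force"],robot.observe()["eef_pos"])
c=cams.read_camera("top"); im=c["image"]; hsv=cv2.cvtColor(im,cv2.COLOR_RGB2HSV)
# white label on lying carton z=.055
w=cv2.inRange(hsv,(0,0,170),(180,90,255)); k=np.zeros_like(w); k[195:245,290:340]=w[195:245,290:340]
N,l,s,ce=cv2.connectedComponentsWithStats(k); i=1+s[1:,4].argmax()
P=np.argwhere(l==i)[:,::-1]; W=np.array([plane(c,u,v,.055)[:2] for u,v in P],np.float32)
r=cv2.minAreaRect(W); print("label",r)
a=np.radians(-48); ex=np.array([np.cos(a),np.sin(a)]); ey=np.array([-np.sin(a),np.cos(a)]); d=np.array(r[0])-[.6397,.042]
print("carton centre in spot", d@ex,d@ey)
c2=cams.read_camera("side")
cv2.imwrite("pics/top8.png",cv2.resize(im[170:350,240:480],None,fx=3,fy=3,interpolation=cv2.INTER_CUBIC)[:,:,::-1])
cv2.imwrite("pics/side8.png",c2["image"][:,:,::-1])
E
```

```text
[-0.04200561 -0.10060827 -0.19144049] [ 0.48432011 -0.32145971  0.21238993]
label ((0.6586863994598389, 0.026204384863376617), (0.06810791790485382, 0.10107225179672241), 42.819313049316406)
carton centre in spot 0.02444281063714752 0.0035403149788460486
```

View pics/side8.png

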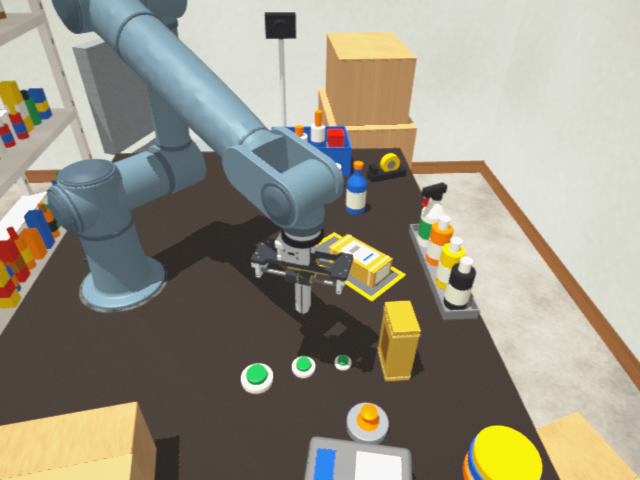

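View pics/top8.png

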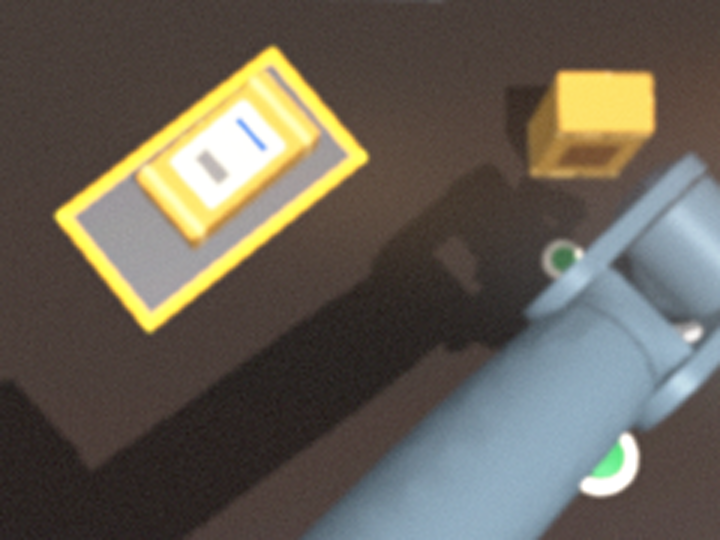

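```bash
python3 -c "
from cell import robot
print(robot.sign_off())"
```

```text
the job is handed in; nothing more can be done
None
```

I tipped the gold carton over with the fingertips high on its label, about 0.135 m up. I then pressed the middle green button with closed fingertips, raised the arm clear and handed the job in at about 8 s.

**Carton:** it lies label up inside the tape. Its centre measures about +24 mm (x) and +4 mm (y) from the middle of the spot, with about 30 mm to the outer tape edge at the nearest sides.

**Button:** the press stopped at 15.6 N with the tips at 16 mm above the table, which is the full 6 mm of travel. The joint itself can't be read, so that depth comes from tip height and force. In the last side picture the button looks up again, and the wrist force is back to about 0 N.

**Other things on the table:** the shampoo, spare carton and applicator look unmoved. The arm hid the wax tin and red can in the last side picture. The tin stood in place when the carton fell, and the fingers went nowhere near either after that.

**Disagreements:** the two cameras differed by about 5 mm on the button's y and on the tape corners, so I used values in between. The button cap measured about 30 mm instead of 36 mm. I chose it because it was clearly the middle of the three, which measured about 23, 30 and 45 mm.

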